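# Fit the divider in the jaw case and hold its lid at balance

## Task

Take the loose steel divider out of its stand and slide it down into the pair of slots in the chuck-jaw case until it is fully home, and let go of it. Then grip the ball knob of the lever on the case's leaning lid and swing the lid gently up to its balance point, standing plumb upright over its hinge, never letting it fall shut or drop; finish while still gripping the knob and holding the lid there, so that a mate can clip on the stay. Leave the jaws and the other things on the bench where they are.

Things in the scene. Friction and masses are not known exactly. Their poses are not given: they have to be found in the camera images.
- case: the chuck-jaw case: open green sheet-metal box fixed to the bench, outside 248 (x) x 140 (y) x 74 mm high, walls and floor 4 mm; origin under its centre. Lid hinged along the top of the +y wall. Steel ribs half-way along its two long walls make one pair of upright slots, so the divider stands across the case facing x. Jaws lie over 50 mm from the slot plane.
- slot (a point): on the case's inner floor, midway between the two slots; axes as the case's. Each slot is open at the top and toward the middle, 8.2 mm wide (x), between ribs 10 mm deep that rise to 69 mm above the bench, the upper 9 mm flared to about 18 mm wide. Clear distance between the two long walls: 132 mm (y).
- divider_center (a point): centre (half-way up) of the loose divider: dark steel plate 6 (x) x 126 (y) x 70 mm tall (z), about 0.3 kg, lower corners stepped in to 116 mm wide. The upper 30 mm of its middle 70 mm is a 12 mm thick grip, centred 20 mm above this point. It starts upright in the stand. Fully home, its lower edge is on the case's floor and this point 35 mm above slot.
- stand: low plywood stand fixed to the bench, 60 (x) x 150 (y) x 27 mm high, with a slot 7.7 mm wide and 22 mm deep along its y in which the divider stands upright; origin under its centre.
- lid_hinge (a point): middle of the lid's hinge line, which runs along the case's x, 80 mm above the bench at the case's +y wall; axes as the case's.
- lever_knob (a point): centre of the black ball knob, 30 mm across, to grip at the end of the lid's lever: a steel rod 10 mm thick standing straight out of the middle of the lid's free edge, in the lid's plane. The ball's centre is 50 mm beyond the lid's edge and 190 mm from the hinge line. Axes are the lid's: x along the hinge, y from here toward the hinge.
- lid (a joint): lid angle, rad: 0 shut on the case; 1.571 standing plumb upright over its hinge, its balance point; 2.27 leaning back on its stop beyond the case's +y wall, where it starts. The lid (0.4 kg, 246 x 140 x 5 mm) is even about its mid-plane, which holds the hinge line. The hinge is almost free: let go anywhere but on the stop, the lid falls.
- jaw_a: a loose stepped steel chuck jaw, 34 x 56 x 36 mm, in the case's -x compartment; origin under its centre. Leave it where it is.
- jaw_b: the same kind of jaw in the case's +x compartment; origin under its centre. Leave it where it is.
- jaw_c: the same kind of jaw on the bench; origin under its centre. Leave it where it is.
- jaw_box: open cardboard box 100 x 150 x 45 mm with three jaws, on the bench; origin under its centre. Leave it.
- carton: closed cardboard carton 70 x 120 x 50 mm on the bench; origin under its centre. Leave it.
- oil: white oil bottle, 52 mm across, 120 mm tall; origin under its centre. Leave it.
- wrench: open-ended wrench 150 mm long lying flat on the bench; origin under its centre. Leave it.
Not all that is in view belongs to the job. Of the things shaped like the part that bears divider_center, the dark steel one is meant.

How it is judged:
On the way, in this order (a step that is already met when the one before it is completed fails the run):
1. the divider stands fully home in the case's slots, let go (z of divider_center in the frame of slot below 0.038 m and x of divider_center in the frame of slot between -0.004 and 0.004 m and y of divider_center in the frame of slot between -0.006 and 0.006 m and angle between divider_center's own z axis and vertical below 0.06 rad and angle between the x axis of divider_center and the x axis of slot, either way round below 0.06 rad and contact force between the fingers and divider below 0.2 N), for 0.2 s.
2. the lid is gripped and stands at its balance point (value of joint lid between 1.4908 and 1.6508 rad and contact force between the fingers and lid above 3 N), for 0.3 s.
At the end, for the whole second after the job is handed in: Divider home: centre under 38 mm above the slot floor, 4 mm off the slot plane, 6 mm off middle, square to 0.06 rad, still, not touched by the robot. Lid at 1.571 +-0.08 rad, under 0.15 rad/s, gripped with over 3 N, not on the divider. Other things within 40 mm of their start (all of step 1 and all of step 2 and velocity of joint lid between -0.15 and 0.15 rad/s and linear speed of divider below 0.03 m/s and contact force between each of the arm, lid and divider below 0.2 N and distance of each of jaw_a, jaw_b, jaw_c, jaw_box, carton, oil, wrench from where it was at the start of the episode below 0.04 m); the arm keeps its last pose, push and grip.
It fails at once if the lid is swung or drops well past upright toward shut (below 1.2 rad) (value of joint lid below 1.2 rad).
It fails at once if the lid falls or is flung (faster than 2 rad/s) (velocity of joint lid above 2 rad/s or velocity of joint lid below -2 rad/s).
It fails at once if a jaw or other bystander is shifted by more than 40 mm (distance of any of jaw_a, jaw_b, jaw_c, jaw_box, carton, oil, wrench from where it was at the start of the episode above 0.04 m).
It also fails if it takes over 58 s, if anything falls off the work surface, if the arm or the gripper's body presses on something with over 40 N, if the wrist force passes 120 N, or if a joint passes its speed limit or range.

## Robot

A 6-joint arm with a two-finger parallel gripper is mounted at the origin on the work surface. World frame = base frame: x ahead of the robot, y to its left, z up, the work surface at z = 0. Lengths are in m, angles in rad, forces in N, time in s.
With the tool pointing down it reaches from about 0.275 to 1 m from the base axis. Payload 8.4 kg.
Tool frame: the origin (TCP) lies at the very end of the fingers, on their centre line; the grasp point (between the pads) lies 19 mm behind it (robot.grip_point_offset is the distance from the TCP to the grasp point, in m); z points along the fingers, y is the line along which they close (so a half turn about z gives the same grasp; the last joint's range is limited). The gripper opens to 85 mm and grips with 20 to 120 N. Pads are 22 mm wide; open, the fingers measure 114 mm over their backs; the gripper's body (76 mm by 85 mm) begins 54 mm behind the grasp point. The pads swing forward as they close: fully open they stand 13 mm farther back than shut.
Start: joints at [-1.299, 0.353, 1.633, -0, 1.155, -0.002], TCP at [0.169, -0.602, 0.231] pointing down, gripper open.
Joint ranges: [-2.63, 2.63], [-0.92, 2.1], [0.06, 2.66], [-1.3, 4.44], [0, 2.69], [-3.02, 3.02]. Speed limits (rad/s): [2.22, 2.22, 2.79, 3.14, 3.14, 3.14].

## Interface

Orientations are given as [roll, pitch, yaw] about the fixed x, y, z axes, in that order (R = Rz(yaw) Ry(pitch) Rx(roll)).
In Python, from workcell import telemetry, optics, robot gives the robot as it stands.
- The arm moves only by the shell command python3 -m inch 'ROWS' [FORCE]. ROWS is JSON, a list that holds one entry, the list of rows, each a list of 7 numbers: the shift along the tool's x, y, z as a fraction of full scale, then the turn, a rotation vector about the tool's x, y, z as a fraction of full scale, then the opening, from -1 (shut) to 1 (fully open), so that 0 is half open. In form: [[[tx, ty, tz, wx, wy, wz, grip], ...]]. A call has exactly 8 rows; each row is the pose to reach, as a shift and turn from the pose commanded when the call began, along the tool's axes at that moment, turning the shorter way round; what a row does not reach only later rows make up. Full scale, the value 1, is 10 cm for a shift and 180 degrees for a turn. A row lasts 1/12 s, in which the tool goes at most 41.7 mm and 7.16 degrees, less where a joint would pass 70% of its speed; a pose out of reach is approached as far as the arm can. A call with a number of a shift or a turn outside -1 to 1 is refused whole. A call with a gripper value outside its range is refused whole. The fingers move at their own pace and stop on an object; FORCE is the grip in N (left out, the last holds). Time passes only in rows, so rows that repeat a pose let the fingers close, or fill a call up. It gives the time, the measured TCP pose, the force, the opening and the grip force at its end, in the units of the state.
- telemetry.get_state(): the state, without advancing time (a new reading comes with each control period).
- optics.camera(name): name is "scene" or "top" or "wrist"; returns the picture (480x640x3 uint8, red, green, blue); there is no depth.
- optics.calibration(name): a dict with "fx", "fy", "cx", "cy" (pixels), "xyz" and "orientation" of the camera in the world. Camera axes: x right, y up, looking along -z (the intrinsics and any distortion apply to the point x, -y, -z); pixel columns grow to the right and rows downward; lengths in m; the calibration is good to about 2 mm. The wrist camera is an equidistant fisheye: a pixel r from the principal point sees the ray r / f radians off the axis. A picture is of the moment at which its call begins: read the wrist's pose just before it. calibration takes no time and is no camera call; for the wrist camera it gives the pose at the moment of the call.
- robot.close_job(): hands the job in; it is judged then, once.
The state is a dict: "time": time; "joint_positions": joint angles; "qd": joint speeds; "joint_efforts": joint torques, N m; "tcp_pos": TCP position; "tool_rot": TCP orientation; "wrist_force": force on the tool from outside, world axes, zero at the start; "moment": the same for the moment, N m; "width": finger opening in m; "grip_force": force on a finger pad.
Only numpy, scipy, OpenCV 4.12 (cv2) and the standard library are available. Lean on these libraries where they do the work, as an engineer would, in place of code of your own. Each camera call takes 0.05 s, during which the arm holds its last target. There are 200 camera calls.

## Working session

There is one attempt and no reset: what is moved stays moved. The work goes in short steps, Python scripts to look and compute and a shell command to move; the robot and the scene stay as the last step left them, time stands still between calls to the robot, and variables do not carry over. Pictures are saved under pics/ and viewed, at most 10 in all, crops included, and the job is handed in when it is done.

```bash
ls; mkdir -p pics
python3 - <<'E'
from workcell import telemetry, optics, robot
import cv2
for n in("scene","top"):
    im=optics.camera(n); cv2.imwrite(f"pics/{n}0.png",im[:,:,::-1]); print(n,optics.calibration(n))
print(optics.calibration("wrist"));print(telemetry.get_state(),robot.grip_point_offset)
E
```

```text
pics
scene {'fx': 566.3128647584161, 'fy': 566.3128647584161, 'cx': 325.39291911352683, 'cy': 245.47346451914248, 'xyz': array([1.35605133, 0.55983585, 1.22597786]), 'orientation': array([ 0.72748493, -0.01047529,  2.29843468])}
top {'fx': 494.83157430569787, 'fy': 494.83157430569787, 'cx': 320.80535344833936, 'cy': 236.81194399857227, 'xyz': array([ 0.50871542, -0.08976363,  1.13431022]), 'orientation': array([ 0.05457335, -0.01846492, -1.59745172])}
{'fx': 371.64829954431775, 'fy': 371.64829954431775, 'cx': 318.23909739237376, 'cy': 237.9273092819415, 'xyz': array([ 0.24812783, -0.5773695 ,  0.37360237]), 'orientation': array([-3.22489859e-01,  1.29594544e-03, -1.29752177e+00])}
{'time': 0.1, 'joint_positions': array([-1.29939584e+00,  3.53559530e-01,  1.63403569e+00,  1.07139261e-05,
        1.15519985e+00, -2.39835699e-03]), 'qd': array([ 2.82613153e-04, -2.39184639e-03,  2.60529017e-04, -9.70194486e-04,
        4.60082269e-04, -6.73656774e-05]), 'joint_efforts': array([ 8.28985558e-04, -6.06355548e+01, -3.42821538e+01,  4.24030236e-05,
        4.06712774e-03, -2.18711091e-05]), 'tcp_pos': array([ 0.16888803, -0.60132125,  0.23065914]), 'tool_rot': array([-3.14039026e+00, -1.26805028e-05,  2.73794510e-01]), 'wrist_force': array([ 0.04122842,  0.39127973, -0.36357191]), 'moment': array([ 0.03764915,  0.06178256, -0.02206696]), 'grip_force': 0.0, 'width': 0.08517624593590284} 0.0187
```

View pics/scene0.png

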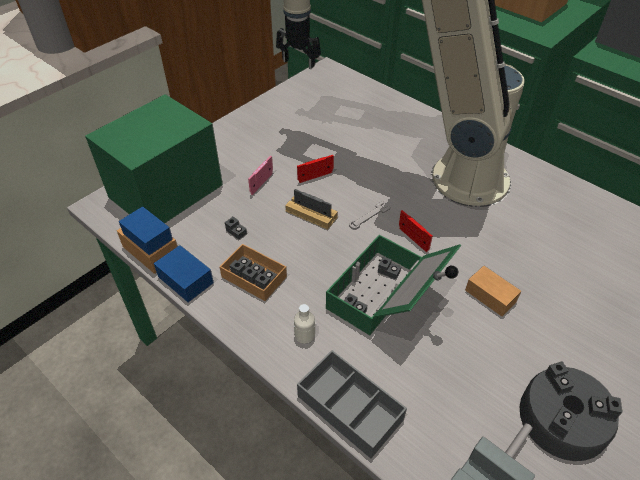

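View pics/top0.png

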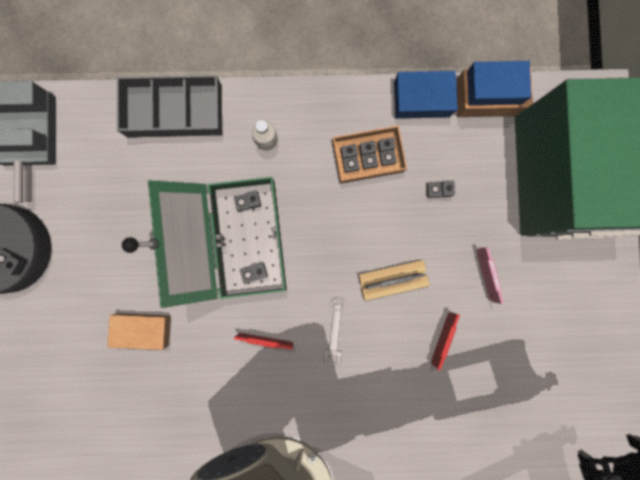

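The scene and top views show one dark steel plate in the plywood stand (top px 394,280; scene 313,203). Lookalikes are red plates at top (265,342) and (446,341), and a pink plate at (489,275). I choose the dark one in the stand. The case is at top px (248,238), and the knob is at top (130,244) and scene (452,272).

```bash
cat > h.py <<'E'
from workcell import telemetry, optics, robot
import cv2, numpy as np
from scipy.spatial.transform import Rotation as R
def ray(c,u,v):
    a=np.array([(u-c['cx'])/c['fx'],(v-c['cy'])/c['fy']])
    if 'wrist' in c: 
        r=np.hypot(*a); a=a/r; d=np.array([a[0]*np.sin(r),-a[1]*np.sin(r),-np.cos(r)])
    else: d=np.array([a[0],-a[1],-1.])
    return R.from_euler('xyz',c['orientation']).apply(d)
def onz(c,u,v,z):
    d=ray(c,u,v); return c['xyz']+d*(z-c['xyz'][2])/d[2]
def cal(n):
    c=dict(optics.calibration(n)); 
    if n=='wrist': c['wrist']=1
    return c
def tri(c1,p1,c2,p2):
    A=[];b=[]
    M=np.zeros((3,3));m=np.zeros(3)
    for c,p in((c1,p1),(c2,p2)):
        d=ray(c,*p);d/=np.linalg.norm(d);P=np.eye(3)-np.outer(d,d);M+=P;m+=P@c['xyz']
    return np.linalg.solve(M,m)
def proj(c,X):
    d=R.from_euler('xyz',c['orientation']).inv().apply(np.asarray(X)-c['xyz']); x,y,z=d[0],-d[1],-d[2]
    if 'wrist' in c:
        r=np.hypot(x,y);t=np.arctan2(r,z);return np.array([c['cx']+c['fx']*t*x/r,c['cy']+c['fy']*t*y/r])
    return np.array([c['cx']+c['fx']*x/z,c['cy']+c['fy']*y/z])
E
python3 - <<'E'
from h import *
t=cv2.imread('pics/top0.png');s=cv2.imread('pics/scene0.png');ct,cs=cal('top'),cal('scene')
def rect(mask,roi):
    m=np.zeros_like(mask);x0,y0,x1,y1=roi;m[y0:y1,x0:x1]=mask[y0:y1,x0:x1]
    pts=np.argwhere(m>0)[:,::-1].astype(np.float32); return cv2.boxPoints(cv2.minAreaRect(pts)),len(pts)
hsv=cv2.cvtColor(t,cv2.COLOR_BGR2HSV)
wood=cv2.inRange(hsv,(12,70,90),(30,255,255))
b,n=rect(wood,(350,250,440,310));print('stand px',b.round(1).tolist(),n)
P=np.array([onz(ct,*p,.027)for p in b]);print(P.round(4).tolist(),P.mean(0).round(4))
g=cv2.inRange(hsv,(55,80,20),(90,255,255))
b,n=rect(g,(216,170,295,305));print('case px',b.round(1).tolist(),n)
P=np.array([onz(ct,*p,.074)for p in b]);print(P.round(4).tolist(),P.mean(0).round(4))
def blob(im,roi):
    x0,y0,x1,y1=roi;m=(im[y0:y1,x0:x1].max(2)<45).astype(np.uint8)
    n,l,st,ce=cv2.connectedComponentsWithStats(m);k=1+st[1:,4].argmax();print(st[k]);return ce[k]+[x0,y0]
k=tri(ct,blob(t,(115,232,145,258)),cs,blob(s,(440,260,465,285)));print('knob',k)
big=np.hstack([cv2.resize(t[170:310,110:300],None,fx=4,fy=4)[:560,:], ])
cv2.imwrite('pics/c1.png',big[:560,:760])
E
```

```text
stand px [[357.8999938964844, 273.8999938964844], [423.1000061035156, 258.79998779296875], [429.20001220703125, 285.3999938964844], [364.0, 300.5]] 1507
[[0.4836, -0.1925, 0.027], [0.5133, -0.3401, 0.027], [0.4535, -0.3516, 0.027], [0.4241, -0.2044, 0.027]] [ 0.4686 -0.2722  0.027 ]
case px [[180.60000610351562, 233.3000030517578], [238.10000610351562, 154.89999389648438], [274.5, 181.60000610351562], [217.0, 260.0]] 53
[[0.5813, 0.1884, 0.074], [0.7478, 0.063, 0.074], [0.6879, -0.0143, 0.074], [0.5223, 0.1118, 0.074]] [0.6348 0.0872 0.074 ]
[  8   7  14  12 111]
[  5   6  13  12 120]
knob [0.55262379 0.24040482 0.22701844]
```

View pics/c1.png

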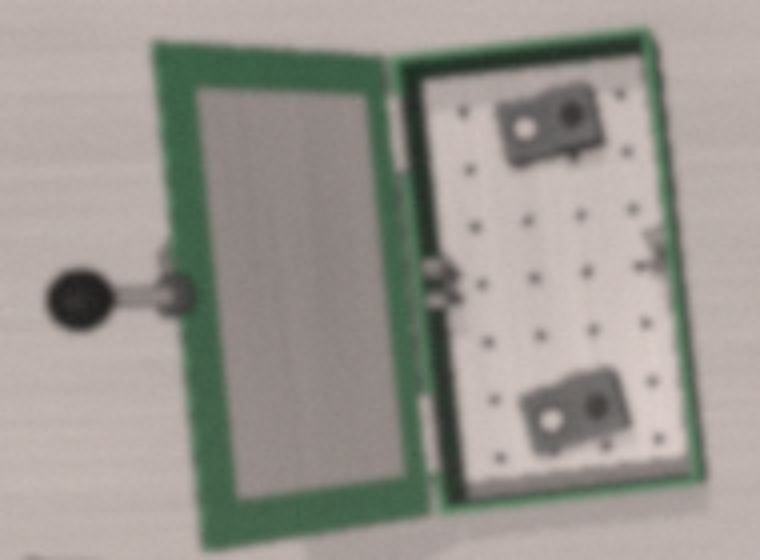

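The crop shows the rim corners at about (650,32), (705,480), (440,510) and (392,60). The ribs are at (440,282) and (656,250), and the knob is at (80,299).

Run:
```python
from h import *
ct=cal('top')
f=lambda u,v,z:onz(ct,110+u/4-.4,170+v/4-.4,z)
C=[f(u,v,.074) for u,v in((392,58),(652,31),(706,481),(440,511))]
print(np.round(C,4).tolist(),np.mean(C,0).round(4))
y=lambda a,b:np.degrees(np.arctan2(*(a-b)[1::-1]))
print('x-axis yaw',y(C[1],C[2]),y(C[0],C[3]),'y-axis-90',y(C[0],C[1])-90,y(C[3],C[2])-90)
a,b=f(440,282,.069),f(656,250,.069);print('ribs',a,b,y(a,b)-90)
# divider top ridge
t=cv2.imread('pics/top0.png');c=t[250:310,350:440]
cv2.imwrite('pics/c2.png',cv2.resize(c,None,fx=8,fy=8))
```

```text
[[0.6858, 0.1294, 0.074], [0.6972, -0.0104, 0.074], [0.4548, -0.0339, 0.074], [0.4429, 0.1075, 0.074]] [0.5702 0.0482 0.074 ]
x-axis yaw 5.55234016532034 5.158918476484279 y-axis-90 4.646282188400903 4.835062191173847
ribs [0.5648809  0.10651657 0.069     ] [ 0.57914331 -0.0095984   0.069     ] 7.002568728930342
```

View pics/c2.png

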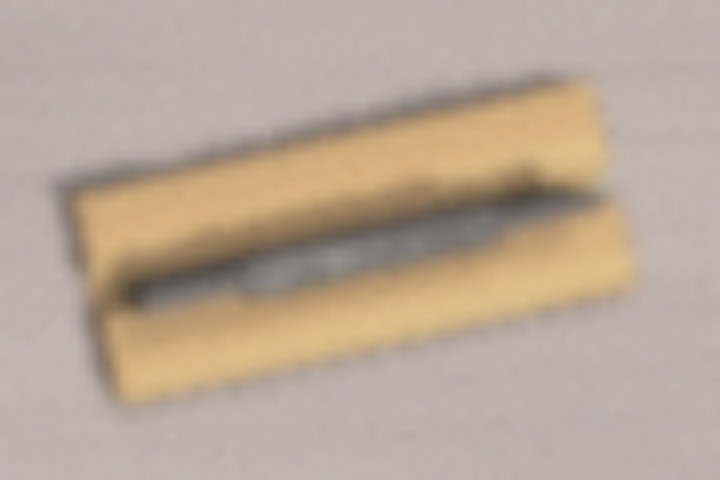

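```bash
cat >> h.py <<'E'
def go(x,y,z,yaw,roll=180.,pitch=0.):
    s=telemetry.get_state();r0=R.from_euler('xyz',s['tool_rot'])
    d=r0.inv().apply(np.array([x,y,z])-s['tcp_pos'])/.1
    w=(r0.inv()*R.from_euler('xyz',[roll,pitch,yaw],degrees=True)).as_rotvec()/np.pi
    print('t',round(s['time'],2),'tcp',s['tcp_pos'].round(4),'rpy',np.degrees(s['tool_rot']).round(2),'F',s['wrist_force'].round(1),'w',round(s['width'],4),'g',round(s['grip_force'],1));print('shift',d.round(3),'turn',w.round(4))
E
python3 - <<'E'
from h import *
ct=cal('top')
g=lambda u,v:onz(ct,350+u/8-.44,250+v/8-.44,.075)
a,b=g(150,296),g(598,200)
print(a,b,(a+b)/2,np.linalg.norm(a-b),np.degrees(np.arctan2(*(a-b)[1::-1]))-90,g(372,252))
go(.469,-.272,.2,101.4)
E
```

```text
[ 0.45704721 -0.20949604  0.075     ] [ 0.479349   -0.33054602  0.075     ] [ 0.4681981  -0.27002103  0.075     ] 0.12308723395057651 10.438900459994883 [ 0.46712796 -0.26934412  0.075     ]
t 0.1 tcp [ 0.1689 -0.6013  0.2307] rpy [-179.93   -0.     15.69] F [ 0.   0.4 -0.4] w 0.0852 g 0.0
shift [ 3.78  -2.359  0.309] turn [-3.000e-04 -3.000e-04 -4.762e-01]
```

```bash
python3 -m inch '[[[0.2,-0.12,0,0,0,-0.03,1],[0.4,-0.25,0,0,0,-0.06,1],[0.6,-0.4,0,0,0,-0.09,1],[0.8,-0.5,0,0,0,-0.12,1],[1,-0.62,0,0,0,-0.16,1],[1,-0.62,0,0,0,-0.2,1],[1,-0.62,0,0,0,-0.238,1],[1,-0.62,0,0,0,-0.238,1]]]' 40; python3 -c "
from h import *
go(.468,-.271,.2,101)"
```

```text
time: 0.77
tcp_pos: [0.2488, -0.5145, 0.2311]
tool_rot: [-3.141, -0.0, 1.028]
wrist_force: [0.7, 0.2, 0.4]
width: 0.0855
grip_force: 0.0
t 0.77 tcp [ 0.2488 -0.5145  0.2311] rpy [-1.7997e+02 -1.0000e-02  5.8900e+01] F [0.7 0.2 0.4] w 0.0855 g 0.0
shift [3.217 0.62  0.311] turn [-1.000e-04 -1.000e-04 -2.339e-01]
```

```bash
python3 -m inch '[[[0.2,0.03,0,0,0,-0.03,1],[0.4,0.07,0,0,0,-0.07,1],[0.6,0.11,0,0,0,-0.11,1],[0.8,0.15,0,0,0,-0.15,1],[1,0.19,0,0,0,-0.19,1],[1,0.19,0,0,0,-0.234,1],[1,0.19,0,0,0,-0.234,1],[1,0.19,0,0,0,-0.234,1]]]'; python3 -c "
from h import *
go(.468,-.271,.2,101)"
```

```text
time: 1.43
tcp_pos: [0.3168, -0.4397, 0.2312]
tool_rot: [-3.141, -0.0, 1.752]
wrist_force: [-0.3, -0.1, 1.0]
width: 0.0854
grip_force: 0.0
t 1.43 tcp [ 0.3168 -0.4397  0.2312] rpy [-1.7999e+02 -1.0000e-02  1.0036e+02] F [-0.3 -0.1  1. ] w 0.0854 g 0.0
shift [1.388 1.791 0.311] turn [-0.0001 -0.     -0.0036]
```

```bash
python3 -m inch '[[[0.15,0.2,0,0,0,-0.004,1],[0.3,0.4,0,0,0,-0.004,1],[0.45,0.6,0,0,0,-0.004,1],[0.6,0.8,0,0,0,-0.004,1],[0.72,0.93,0,0,0,-0.004,1],[0.72,0.93,0,0,0,-0.004,1],[0.72,0.93,0,0,0,-0.004,1],[0.72,0.93,0,0,0,-0.004,1]]]'
python3 -m inch '[[[0.15,0.2,0.03,0,0,0,1],[0.3,0.4,0.06,0,0,0,1],[0.45,0.6,0.1,0,0,0,1],[0.55,0.75,0.14,0,0,0,1],[0.67,0.86,0.2,0,0,0,1],[0.67,0.86,0.3,0,0,0,1],[0.67,0.86,0.3,0,0,0,1],[0.67,0.86,0.3,0,0,0,1]]]'
 python3 - <<'E'
from h import *
go(.468,-.271,.2,101)
c=cal('wrist');im=optics.camera('wrist')
X=R.from_euler('z',11,degrees=True)
for p in ((0,.063,.075),(0,-.063,.075),(0,.035,.075),(0,-.035,.075)): print(proj(c,X.apply(p)+[.468,-.271,0]).round(1))
cv2.imwrite('pics/w1.png',im[:,:,::-1])
E
```

```text
time: 2.1
tcp_pos: [0.3945, -0.3525, 0.2312]
tool_rot: [-3.141, 0.0, 1.766]
wrist_force: [-0.2, 0.0, -0.1]
width: 0.0856
grip_force: 0.0
time: 2.77
tcp_pos: [0.465, -0.2699, 0.2006]
tool_rot: [-3.14, -0.001, 1.768]
wrist_force: [0.1, 0.1, 0.1]
width: 0.0854
grip_force: 0.0
t 2.77 tcp [ 0.465  -0.2699  0.2006] rpy [-1.7991e+02 -4.0000e-02  1.0128e+02] F [0.1 0.1 0.1] w 0.0854 g 0.0
shift [-0.017  0.027  0.006] turn [-0.0005 -0.0002  0.0016]
[321.1 148.7]
[320.1 305.4]
[320.9 186.7]
[320.3 274.4]
```

View pics/w1.png

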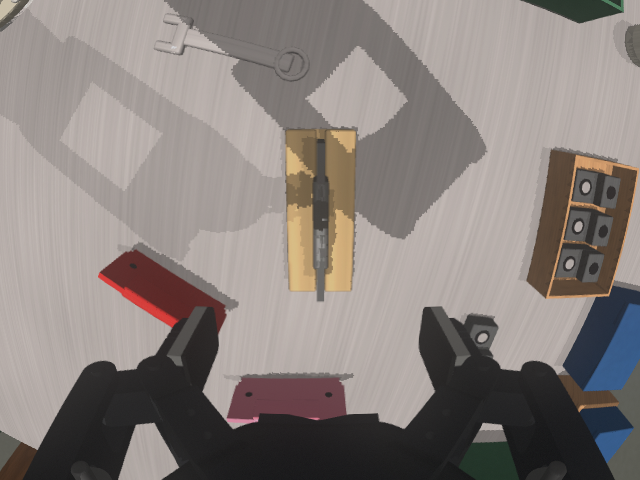

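The wrist view shows the dark divider in its stand, with its top edge from about (321,137) to (320,301), the grip from about y=177 to 272, and the stand corners at (287,129), (355,129), (289,291) and (353,291).

Run:
```python
from h import *
c=cal('wrist');print(c['xyz'])
im=cv2.imread('pics/w1.png')
for z,P in((.075,((320.5,137),(320.5,301),(320.5,177),(320.5,272))),(.027,((287,129),(355,129),(353,291),(289,291)))):
    Q=np.array([onz(c,*p,z) for p in P]);print(Q.round(4).tolist(),Q.mean(0))
for r in(150,165,185,200,215,230,245,260,290): print(r,''.join('%4d'%v for v in im[r,304:338].max(1)))
print([int(v) for v in im[125:180,320].max(1)],[int(v) for v in im[265:310,320].max(1)])
```

```text
[ 0.44996993 -0.18795878  0.34411333]
[[0.4543, -0.2012, 0.075], [0.48, -0.3293, 0.075], [0.46, -0.23, 0.075], [0.4748, -0.3038, 0.075]] [ 0.46727706 -0.26609933  0.075     ]
[[0.426, -0.2022, 0.027], [0.4822, -0.1909, 0.027], [0.5136, -0.338, 0.027], [0.4537, -0.3499, 0.027]] [ 0.46889328 -0.27026731  0.027     ]
150  115 114 115 115 114 115 116 116 117 118 113 104  94  86  77  78  78  78  78  77  78 104 127 141 146 146 148 148 147 146 145 144 143 142
165  184 170 115 115 114 115 115 116 117 117 113 104  94  86  78  77  78  77  78  77  78 108 128 141 145 146 146 146 146 146 144 144 143 142
185  116 116 115 115 114 115 116 117  93  76  73  76  78  82  84  82  81  85  84  84  81  77  75  74  85 120 148 148 148 146 146 145 144 141
200  117 117 116 116 115 115 116 116  93  75  74  76  76  73  72  72  71  80  84  78  80  78  75  73  88 112 124 124 127 147 146 145 144 142
215  185 184 184 183 182 183 184 184 134  85  69  71  71  70  71  71  69  68  69  69  68  69  69  66  84 117 136 125 125 125 145 146 201 214
230  187 185 185 184 183 183 184 185 158 112  94 101 116 133 128  95  92  83  8
[... 245 characters left out ...]
14 100 107 121 133 137 147 125 106 116 125 119 109  99  92 121 152 151 150 158 216 216 216 215 213
290  201 200 199 199 199 198 199 202 203 205 195 178 152 120 107 106 106 106 106 106 147 175 197 206 207 208 209 209 209 208 209 207 204 203
[125, 123, 107, 109, 123, 128, 128, 129, 127, 128, 128, 127, 128, 126, 59, 59, 60, 60, 72, 78, 78, 78, 78, 78, 78, 78, 78, 78, 78, 78, 78, 78, 78, 78, 77, 78, 76, 78, 77, 78, 78, 77, 78, 77, 78, 77, 77, 77, 76, 77, 76, 78, 77, 76, 77] [107, 106, 106, 106, 106, 106, 106, 106, 106, 107, 107, 107, 107, 107, 107, 107, 107, 107, 107, 107, 107, 106, 107, 107, 105, 106, 107, 106, 107, 107, 106, 106, 106, 106, 106, 106, 149, 183, 193, 194, 194, 193, 193, 193, 191]
```

```bash
python3 -m inch '[[[0.0,0.01,0.1,0,0,0,0.5],[0.0,0.025,0.2,0,0,0,0.2],[0.01,0.025,0.35,0,0,0,0],[0.01,0.025,0.5,0,0,0,0],[0.01,0.025,0.65,0,0,0,0],[0.01,0.025,0.8,0,0,0,0],[0.01,0.025,0.8,0,0,0,0],[0.01,0.025,0.8,0,0,0,0]]]'
 python3 - <<'E'
from h import *
go(.4678,-.269,.043,101.3)
E
```

```text
time: 3.48
tcp_pos: [0.4676, -0.2674, 0.1203]
tool_rot: [-3.14, -0.002, 1.769]
wrist_force: [0.2, 0.8, 0.1]
width: 0.0429
grip_force: 0.0
t 3.48 tcp [ 0.4676 -0.2674  0.1203] rpy [-1.7990e+02 -9.0000e-02  1.0134e+02] F [0.2 0.8 0.1] w 0.0429 g 0.0
shift [-0.017  0.001  0.773] turn [-0.0006 -0.0005  0.0002]
```

```bash
python3 -m inch '[[[-0.015,0,0.15,0,0,0,0],[-0.015,0,0.3,0,0,0,0],[-0.015,0,0.45,0,0,0,0],[-0.015,0,0.6,0,0,0,0],[-0.015,0,0.7,0,0,0,0],[-0.015,0,0.77,0,0,0,0],[-0.015,0,0.77,0,0,0,0],[-0.015,0,0.77,0,0,0,0]]]'
python3 -m inch '[[[0,0,0,0,0,0,-0.3],[0,0,0,0,0,0,-0.5],[0,0,0,0,0,0,-0.7],[0,0,0,0,0,0,-0.8],[0,0,0,0,0,0,-1],[0,0,0,0,0,0,-1],[0,0,0,0,0,0,-1],[0,0,0,0,0,0,-1]]]' 50
 python3 - <<'E'
from h import *
go(.4678,-.269,.043,101.3)
E
```

```text
time: 4.15
tcp_pos: [0.4689, -0.2692, 0.0446]
tool_rot: [3.141, 0.0, 1.769]
wrist_force: [-0.1, 0.1, -0.0]
width: 0.0426
grip_force: 0.0
time: 4.82
tcp_pos: [0.468, -0.2694, 0.045]
tool_rot: [-3.141, 0.0, 1.769]
wrist_force: [-4.6, -2.0, 5.9]
width: 0.0111
grip_force: 51.6
t 4.82 tcp [ 0.468  -0.2694  0.045 ] rpy [-1.7994e+02  1.0000e-02  1.0138e+02] F [-4.6 -2.   5.9] w 0.0111 g 51.6
shift [ 0.004 -0.001  0.02 ] turn [-0.0003  0.0001  0.0005]
```

```bash
python3 -m inch '[[[0,-0.01,-0.05,0,0,0,-1],[0,-0.01,-0.1,0,0,0,-1],[0,-0.01,-0.15,0,0,0,-1],[0,-0.01,-0.2,0,0,0,-1],[0,-0.01,-0.3,0,0,0,-1],[0,-0.01,-0.45,0,0,0,-1],[0,-0.01,-0.65,0,0,0,-1],[0,-0.01,-0.8,0,0,0,-1]]]'
 python3 - <<'E'
from h import *
go(.57,.048,.17,95.2)
E
```

```text
time: 5.48
tcp_pos: [0.468, -0.2693, 0.1261]
tool_rot: [3.141, 0.001, 1.769]
wrist_force: [0.1, 0.3, -2.4]
width: 0.0111
grip_force: 50.2
t 5.48 tcp [ 0.468  -0.2693  0.1261] rpy [1.7996e+02 3.0000e-02 1.0137e+02] F [ 0.1  0.3 -2.4] w 0.0111 g 50.2
shift [ 2.909  1.626 -0.439] turn [0.0002 0.0002 0.0343]
```

```bash
python3 -m inch '[[[0,0,-0.15,0,0,0,-1],[0.2,0.1,-0.25,0,0,0,-1],[0.4,0.2,-0.4,0,0,0,-1],[0.55,0.3,-0.44,0,0,0,-1],[0.7,0.4,-0.44,0,0,0,-1],[0.85,0.45,-0.44,0,0,0,-1],[0.95,0.5,-0.44,0,0,0,-1],[1,0.55,-0.44,0,0,0,-1]]]'
python3 -m inch '[[[0.15,0.1,0,0,0,0,-1],[0.3,0.2,0,0,0,0,-1],[0.45,0.3,0,0,0,0,-1],[0.6,0.35,0,0,0,0,-1],[0.75,0.4,0,0,0,0,-1],[0.85,0.45,0,0,0,0,-1],[0.95,0.5,0,0,0,0,-1],[1,0.55,0,0,0,0,-1]]]'
 python3 - <<'E'
from h import *
go(.57,.048,.17,95.2)
E
```

```text
time: 6.15
tcp_pos: [0.5018, -0.1591, 0.1687]
tool_rot: [-3.142, -0.0, 1.77]
wrist_force: [-0.7, 0.8, -2.6]
width: 0.0113
grip_force: 50.2
time: 6.82
tcp_pos: [0.5363, -0.0506, 0.1683]
tool_rot: [-3.141, -0.0, 1.77]
wrist_force: [-0.1, -0.1, -3.9]
width: 0.011
grip_force: 50.2
t 6.82 tcp [ 0.5363 -0.0506  0.1683] rpy [-1.7999e+02 -1.0000e-02  1.0139e+02] F [-0.1 -0.1 -3.9] w 0.011 g 50.2
shift [ 0.9    0.525 -0.017] turn [-0.     -0.      0.0344]
```

Run:
```python
from h import *
c=cal('wrist');im=optics.camera('wrist')
cv2.imwrite('pics/w2.png',im[:,:,::-1]);np.save('w2.npy',c,allow_pickle=True);print(c['xyz'])
X=R.from_euler('z',5.1,degrees=True)
for p in ((0,.066,.069),(0,-.066,.069),(.124,.07,.074),(.124,-.07,.074),(-.124,-.07,.074),(-.124,.07,.074)): print(proj(c,X.apply(p)+[.570,.048,0]).round(1))
```

```text
[0.52072392 0.03147346 0.31132302]
[408.3  14.5]
[383.5 207.1]
[567.7  53.5]
[537.5 234.3]
[200.2 195.9]
[218.6 -10.8]
```

View pics/w2.png

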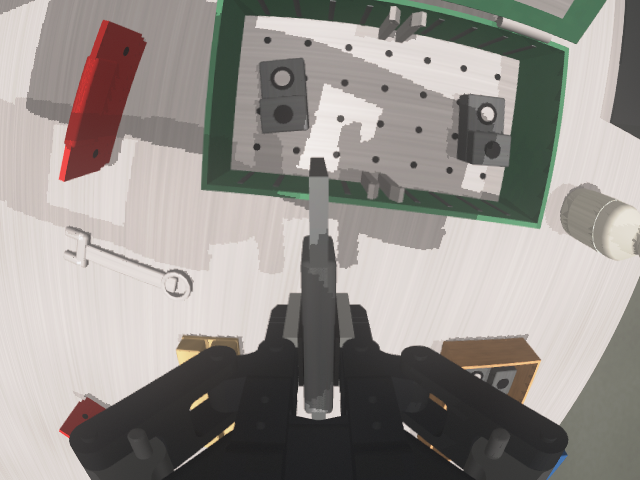

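The wrist view shows the case from above the divider: right rim corners (568,48) and (541,228), near-left corner (202,189), ribs near (382,186) and (402,22). I'll enlarge both rib regions.

Run:
```python
import cv2,numpy as np
im=cv2.imread('pics/w2.png')
im=np.clip(im.astype(float)*1.3,0,255).astype('uint8')
f=lambda x,y:cv2.resize(im[y:y+50,x:x+60],(780,650)[0:2] if 0 else (720,600),interpolation=cv2.INTER_CUBIC)
a=f(372,0);b=f(352,160)
cv2.imwrite('pics/c3.png',cv2.resize(np.hstack([a,b]),(800,333)))
```

```text
(no output)
```

View pics/c3.png

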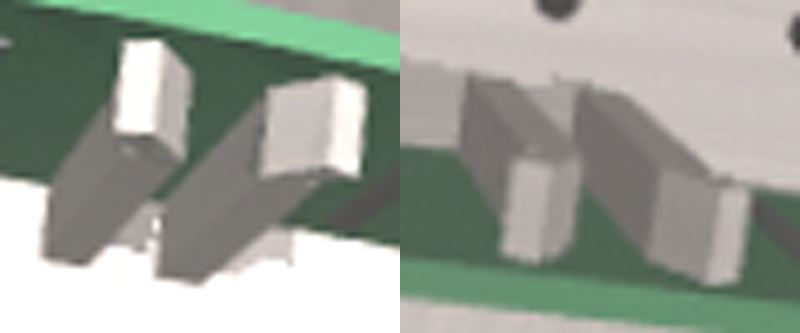

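Run:
```python
from h import *
c=np.load('w2.npy',allow_pickle=True).item()
F=lambda u,v,z=.069:onz(c,372+u/6.667-.4,v/6.667-.4,z)
N=lambda u,v,z=.069:onz(c,352+(u-400)/6.667-.4,160+v/6.667-.4,z)
f=np.mean([F(162,40),F(153,137),F(335,78),F(328,172)],0);n=np.mean([N(543,160),N(540,262),N(715,185),N(708,283)],0)
print(f,n,(f+n)/2,np.linalg.norm(f-n),np.degrees(np.arctan2(*(f-n)[1::-1]))-90)
print('flare',np.linalg.norm(F(157,88)-F(331,125)),np.linalg.norm(N(541,210)-N(711,234)))
C=[onz(c,*p,.074) for p in((568,48),(541,228),(202,189))]
print(np.round(C,4).tolist(),np.mean([C[0],C[2]],0),np.degrees(np.arctan2(*(C[1]-C[2])[1::-1])))
# held divider top: image of far end top corner and grip
print('div yaw px', [onz(c,*p,.199).round(4).tolist() for p in((318,178),(319,235))])
im=cv2.imread('pics/w2.png')
for r in(180,190,200,210,220,230,250,270,290): print(r,''.join('%4d'%v for v in im[r,298:342].max(1)))
```

```text
[0.56431997 0.11306518 0.069     ] [ 0.57498412 -0.00796338  0.069     ] [0.56965204 0.0525509  0.069     ] 0.12149748350124248 5.035474840741244
flare 0.017720949466563437 0.01773662560232966
[[0.6868, 0.1331, 0.074], [0.7011, -0.0053, 0.074], [0.4534, -0.0278, 0.074]] [0.57009271 0.05263644 0.074     ] 5.2021805440636015
div yaw px [[0.5243, 0.0135, 0.199], [0.5283, -0.0044, 0.199]]
180   79  78  78  78  79  78  79  78  79  78  87 145 145 145 145 145 145 145 145 144 143 144 143 144 143 143 143 143 143 143 122  87  80  79  79  79  78  79  78  87  89  89  95 105
190   78  78  77  78  78  78  78  78  79  78  86 128 142 144 143 144 144 143 143 143 143 143 143 143 142 143 142 141 142 141 117  78  78  77  77  78  77  79  78  79  79  78  78  79
200  135 135 134 131 128 129 132 135 137 134 135 140 143 142 142 142 143 142 142 141 141 142 142 141 142 141 141 141 141 141 128 111 112 112 112 112 111 112 111 112 111 111 112 111
210  209 204 200 203 207 209 208 203 199 201 199 156 142 142 141 142 142 141 141 141 141 140 140 140 140 140 141 140 140 142 149 154 154 154 154 155 155 155 155 157 158 
[... 216 characters left out ...]
0 221 224 226 225 224 221 186 140 139 138 138 138 138 138 137 138 137 137 137 136 137 137 137 114 112 180 224 223 223 223 224 226 227 223 199 168 159 157 154
250  219 218 222 199 128  72  73  74  73  74  75  85  96  95  95  95  95  95  94  95  96  96  95  94  95  94  94  95  94  88  78  72  72  72  72  72 162 220 208 196 174 154 154 154
270  223 221 164 101  79  81  83  83  85  88  96  99 104 102 106 104 104 106 102 101 102 102 100 103  99 102 104 101 102  99  96  94  95  94  93  90  88  81 166 212 220 220 221 223
290  227 226 223 154  77  80  81  82  84  85  84  84  84  84  84  84  84  82  82  83  82  81  81  80  80  80  81  81  81  81  87  92  93  91  90  88  87  75 212 223 223 223 223 222
```

Run:
```python
from h import *
go(.5699,.0506,.165,95.1)
```

```text
t 6.87 tcp [ 0.5373 -0.0502  0.1685] rpy [ 1.7994e+02 -1.0000e-02  1.0139e+02] F [ 1.2  0.5 -3.4] w 0.0108 g 50.2
shift [0.924 0.519 0.035] turn [ 0.0003 -0.0001  0.035 ]
```

```bash
python3 -m inch '[[[0.15,0.1,0,0,0,0.01,-1],[0.3,0.2,0,0,0,0.02,-1],[0.45,0.3,0,0,0,0.03,-1],[0.6,0.35,0,0,0,0.035,-1],[0.75,0.42,0,0,0,0.035,-1],[0.85,0.48,0,0,0,0.035,-1],[0.924,0.519,0,0,0,0.035,-1],[0.924,0.519,0,0,0,0.035,-1]]]'
python3 -m inch '[[[0,0,0.1,0,0,0,-1],[0,0,0.2,0,0,0,-1],[0,0,0.3,0,0,0,-1],[0,0,0.35,0,0,0,-1],[0,0,0.4,0,0,0,-1],[0,0,0.4,0,0,0,-1],[0,0,0.4,0,0,0,-1],[0,0,0.4,0,0,0,-1]]]'
python3 - <<'E'
from h import *
go(.5699,.0506,.042,95.1)
E
```

```text
time: 7.53
tcp_pos: [0.5695, 0.0502, 0.1683]
tool_rot: [3.141, -0.0, 1.66]
wrist_force: [0.1, -0.9, -3.7]
width: 0.0113
grip_force: 50.2
time: 8.2
tcp_pos: [0.5691, 0.0493, 0.1286]
tool_rot: [3.141, 0.0, 1.659]
wrist_force: [1.1, -0.6, -3.6]
width: 0.0111
grip_force: 50.1
t 8.2 tcp [0.5691 0.0493 0.1286] rpy [179.97   0.    95.06] F [ 1.1 -0.6 -3.6] w 0.0111 g 50.1
shift [0.013 0.009 0.866] turn [ 0.0002  0.     -0.0002]
```

```bash
python3 -m inch '[[[0.01,0.005,0.06,0,0,0,-1],[0.01,0.005,0.12,0,0,0,-1],[0.01,0.005,0.18,0,0,0,-1],[0.01,0.005,0.24,0,0,0,-1],[0.01,0.005,0.3,0,0,0,-1],[0.01,0.005,0.35,0,0,0,-1],[0.01,0.005,0.35,0,0,0,-1],[0.01,0.005,0.35,0,0,0,-1]]]'
python3 - <<'E'
from h import *
go(.5699,.0506,.042,95.1)
E
```

```text
time: 8.87
tcp_pos: [0.569, 0.0503, 0.0929]
tool_rot: [-3.141, -0.0, 1.659]
wrist_force: [-1.3, 0.2, -2.3]
width: 0.011
grip_force: 50.1
t 8.87 tcp [0.569  0.0503 0.0929] rpy [-179.96   -0.     95.06] F [-1.3  0.2 -2.3] w 0.011 g 50.1
shift [0.002 0.009 0.509] turn [-0.0002 -0.     -0.0002]
```

Into the slots with little force; continue.

```bash
python3 -m inch '[[[0,0,0.06,0,0,0,-1],[0,0,0.12,0,0,0,-1],[0,0,0.18,0,0,0,-1],[0,0,0.24,0,0,0,-1],[0,0,0.3,0,0,0,-1],[0,0,0.35,0,0,0,-1],[0,0,0.38,0,0,0,-1],[0,0,0.38,0,0,0,-1]]]'
python3 - <<'E'
from h import *
go(.5699,.0506,.043,95.1)
E
```

```text
time: 9.53
tcp_pos: [0.5689, 0.0503, 0.0545]
tool_rot: [-3.141, -0.0, 1.659]
wrist_force: [-0.2, -1.1, -3.2]
width: 0.0113
grip_force: 50.1
t 9.53 tcp [0.5689 0.0503 0.0545] rpy [-179.95   -0.     95.07] F [-0.2 -1.1 -3.2] w 0.0113 g 50.1
shift [0.002 0.011 0.114] turn [-0.0003 -0.     -0.0002]
```

```bash
python3 -m inch '[[[0,0,0.02,0,0,0,-1],[0,0,0.04,0,0,0,-1],[0,0,0.06,0,0,0,-1],[0,0,0.08,0,0,0,-1],[0,0,0.095,0,0,0,-1],[0,0,0.105,0,0,0,-1],[0,0,0.11,0,0,0,-1],[0,0,0.11,0,0,0,-1]]]'
python3 - <<'E'
from h import *
go(.5699,.0506,.043,95.1)
E
```

```text
time: 10.2
tcp_pos: [0.5692, 0.0504, 0.0442]
tool_rot: [-3.141, -0.0, 1.659]
wrist_force: [-0.7, 0.5, -3.3]
width: 0.011
grip_force: 50.1
t 10.2 tcp [0.5692 0.0504 0.0442] rpy [-179.99   -0.     95.07] F [-0.7  0.5 -3.3] w 0.011 g 50.1
shift [0.002 0.007 0.012] turn [-0.     -0.     -0.0002]
```

```bash
python3 -m inch '[[[0,0,0.005,0,0,0,-1],[0,0,0.01,0,0,0,-1],[0,0,0.012,0,0,0,-1],[0,0,0.015,0,0,0,-1],[0,0,0.018,0,0,0,-1],[0,0,0.02,0,0,0,-1],[0,0,0.022,0,0,0,-1],[0,0,0.022,0,0,0,-1]]]'
```

```text
time: 10.87
tcp_pos: [0.5695, 0.0504, 0.044]
tool_rot: [3.141, -0.0, 1.659]
wrist_force: [-6.5, -0.6, 19.0]
width: 0.011
grip_force: 53.6
```

```bash
python3 -m inch '[[[0,0,-0.005,0,0,0,-0.9],[0,0,-0.01,0,0,0,-0.8],[0,0,-0.01,0,0,0,-0.6],[0,0,-0.01,0,0,0,-0.4],[0,0,-0.01,0,0,0,-0.3],[0,0,-0.01,0,0,0,-0.3],[0,0,-0.01,0,0,0,-0.3],[0,0,-0.01,0,0,0,-0.3]]]' 30
python3 -m inch '[[[0,0,-0.1,0,0,0,-0.3],[0,0,-0.25,0,0,0,-0.3],[0,0,-0.4,0,0,0,-0.3],[0,0,-0.6,0,0,0,-0.3],[0,0,-0.8,0,0,0,-0.3],[0,0,-1,0,0,0,-0.3],[0,0,-1,0,0,0,-0.3],[0,0,-1,0,0,0,-0.3]]]'
python3 - <<'E'
from h import *
im=optics.camera('scene');t=optics.camera('top')
a=cv2.resize(im[230:340,310:470],(800,550));cv2.imwrite('pics/s2.png',a[:,:,::-1])
cs,ct=cal('scene'),cal('top')
for n,c,i in(('s',cs,im),('t',ct,t)):
    k=proj(c,[.5526,.2404,.227]);x,y=k.astype(int)
    m=(i[y-15:y+15,x-15:x+15].max(2)<45).astype(np.uint8);_,l,st,ce=cv2.connectedComponentsWithStats(m);q=1+st[1:,4].argmax();print(n,st[q],ce[q]+[x-15,y-15],k)
for z in(0,.035,.07): print(proj(cs,[.5697,.0526,z+.004]))
go(.56,.24,.35,95.1)
E
```

```text
time: 11.53
tcp_pos: [0.5692, 0.0504, 0.043]
tool_rot: [-3.141, -0.0, 1.659]
wrist_force: [-0.7, 0.1, -0.5]
width: 0.0297
grip_force: 0.0
time: 12.2
tcp_pos: [0.5701, 0.0505, 0.1447]
tool_rot: [3.139, 0.0, 1.659]
wrist_force: [0.4, 0.0, -0.2]
width: 0.0296
grip_force: 0.0
s [ 10  10  13  12 127] [451.06299213 271.58267717] [450.80196341 271.6536473 ]
t [  9  10  14  12 111] [130.01801802 244.42342342] [129.86077761 244.56757037]
[374.08409703 291.06283638]
[375.06940251 283.08334526]
[376.0895989  274.82129019]
t 12.3 tcp [0.5687 0.0504 0.1427] rpy [-179.96   -0.     95.07] F [ 0.5 -0.6  0. ] w 0.0297 g 0.0
shift [ 1.897  0.079 -2.073] turn [-0.0002 -0.     -0.0002]
```

View pics/s2.png

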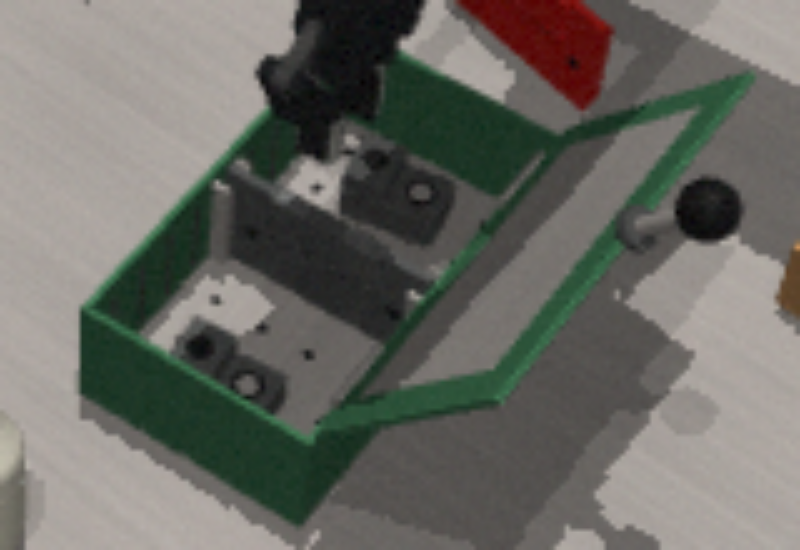

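The divider stands level with the rib tops in both slots, released. The knob is unmoved, at scene px (451,272). Next, the knob.

```bash
python3 -m inch '[[[0,0,-0.25,0,0,0,0],[0,0,-0.5,0,0,0,0],[0.1,0,-0.75,0,0,0,0.5],[0.3,0,-1,0,0,0,1],[0.5,0,-1,0,0,0,1],[0.7,0,-1,0,0,0,1],[0.8,0,-1,0,0,0,1],[0.8,0,-1,0,0,0,1]]]' 40
python3 - <<'E'
from h import *
c=cal('wrist');im=optics.camera('wrist')
k=proj(c,[.5526,.2435,.2255]);x,y=k.astype(int);print(k)
x0,y0=max(x-60,0),max(y-60,0);w=im[y0:y+60,x0:x+60]
m=(w.max(2)<50).astype(np.uint8);_,l,st,ce=cv2.connectedComponentsWithStats(m);q=1+st[1:,4].argmax();p=ce[q]+[x0,y0];print(st[q],p,onz(c,*p,.2255))
cv2.imwrite('pics/w3.png',im[:,:,::-1])
go(.5526,.2435,.30,95.1)
E
```

```text
time: 12.97
tcp_pos: [0.5613, 0.1315, 0.2419]
tool_rot: [-3.14, -0.0, 1.661]
wrist_force: [0.5, -0.2, -0.2]
width: 0.0856
grip_force: 0.0
[319.61005264  51.80012427]Traceback (most recent call last):
  File "<stdin>", line 5, in <module>
ValueError: attempt to get argmax of an empty sequence
```

Run:
```python
from h import *
c=cal('wrist');im=optics.camera('wrist')
cv2.imwrite('pics/w3.png',im[:,:,::-1]);np.save('w3.npy',c)
k=proj(c,[.5526,.2435,.2255]);x,y=k.astype(int)
w=im[max(y-50,0):y+50,x-50:x+50];m=((w.max(2)<75)&(np.ptp(w.astype(int),2)<14)).astype(np.uint8);_,l,st,ce=cv2.connectedComponentsWithStats(m);q=1+st[1:,4].argmax();p=ce[q]+[x-50,max(y-50,0)];print(w.max(2).min(),st[q],p,onz(c,*p,.2255))
go(.5526,.2435,.30,95.1)
```

```text
53 [  15   14   70   68 3414] [319.22993556  48.05916813] [0.55242484 0.24400109 0.2255    ]
t 13.07 tcp [0.5616 0.1297 0.242 ] rpy [-1.7989e+02  4.0000e-02  9.5120e+01] F [0.8 0.3 0.4] w 0.0853 g 0.0
shift [ 1.141  0.011 -0.581] turn [-0.0006  0.0002  0.0001]
```

View pics/w3.png

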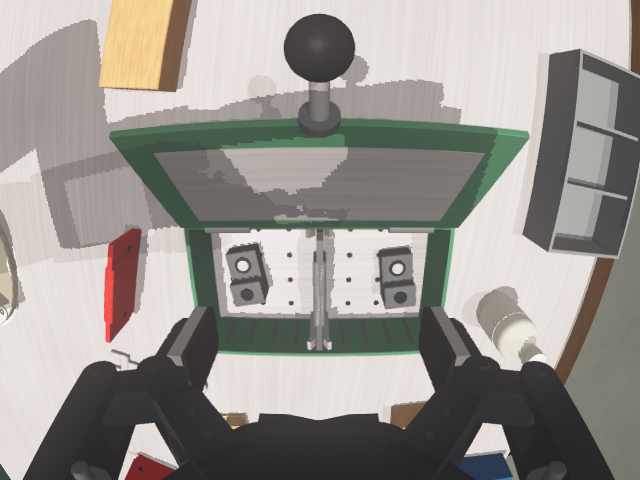

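The wrist view shows the knob at (319,48), the divider seated in its slots at (320,285), and both jaws undisturbed.

```bash
python3 -m inch '[[[0,0,-0.25,0,0,0,1],[0.1,0,-0.5,0,0,0,1],[0.3,0,-0.58,0,0,0,1],[0.5,0,-0.58,0,0,0,1],[0.7,0.01,-0.58,0,0,0,1],[0.9,0.01,-0.58,0,0,0,1],[1,0.01,-0.58,0,0,0,1],[1,0.01,-0.58,0,0,0,1]]]' 40
python3 - <<'E'
from h import *
go(.5524,.2440,.204,95.1)
E
```

```text
time: 13.73
tcp_pos: [0.5542, 0.2304, 0.3004]
tool_rot: [-3.141, 0.0, 1.66]
wrist_force: [0.3, -0.5, 0.5]
width: 0.0858
grip_force: 0.0
t 13.73 tcp [0.5542 0.2304 0.3004] rpy [-1.7995e+02  1.0000e-02  9.5130e+01] F [ 0.3 -0.5  0.5] w 0.0858 g 0.0
shift [ 0.137 -0.005  0.964] turn [-0.0003  0.      0.0001]
```

```bash
python3 -m inch '[[[0.1,0,0.05,0,0,0,1],[0.14,0,0.2,0,0,0,1],[0.14,0,0.35,0,0,0,1],[0.14,0,0.5,0,0,0,1],[0.14,0,0.65,0,0,0,1],[0.14,0,0.8,0,0,0,1],[0.14,0,0.92,0,0,0,1],[0.14,0,0.964,0,0,0,1]]]' 40
python3 -m inch '[[[0,0,0,0,0,0,0.6],[0,0,0,0,0,0,0.3],[0,0,0,0,0,0,0],[0,0,0,0,0,0,-0.1],[0,0,0,0,0,0,-0.2],[0,0,0,0,0,0,-0.3],[0,0,0,0,0,0,-0.4],[0,0,0,0,0,0,-0.5]]]' 40
python3 - <<'E'
from h import *
go(.5524,.2440,.204,95.1)
E
```

```text
time: 14.4
tcp_pos: [0.5522, 0.2425, 0.2024]
tool_rot: [-3.139, 0.001, 1.658]
wrist_force: [0.3, -1.1, -0.6]
width: 0.0856
grip_force: 0.0
time: 15.07
tcp_pos: [0.5515, 0.2436, 0.2053]
tool_rot: [-3.139, 0.0, 1.659]
wrist_force: [-7.3, -1.0, 6.9]
width: 0.0277
grip_force: 38.8
t 15.07 tcp [0.5515 0.2436 0.2053] rpy [-179.84    0.     95.07] F [-7.3 -1.   6.9] w 0.0277 g 38.8
shift [0.003 0.009 0.013] turn [-0.0009  0.     -0.0002]
```

```bash
python3 -m inch '[[[0,-0.008,0,0,0,0,-1],[-0.044,-0.008,-0.038,0,0,0,-1],[-0.105,-0.008,-0.084,0,0,0,-1],[-0.183,-0.008,-0.138,0,0,0,-1],[-0.23,-0.008,-0.167,0,0,0,-1],[-0.279,-0.008,-0.197,0,0,0,-1],[-0.33,-0.008,-0.224,0,0,0,-1],[-0.381,-0.008,-0.251,0,0,0,-1]]]' 45
python3 - <<'E'
from h import *
go(.5524,.2440,.204,95.1)
ct=cal('top');im=optics.camera('top');h=np.array([.5635,.1223,.08])
E
```

```text
time: 15.73
tcp_pos: [0.555, 0.205, 0.2299]
tool_rot: [-3.14, 0.0, 1.659]
wrist_force: [-5.8, 1.1, -1.9]
width: 0.0275
grip_force: 44.4
t 15.73 tcp [0.555  0.205  0.2299] rpy [-179.93    0.     95.06] F [-5.8  1.1 -1.9] w 0.0275 g 44.4
shift [0.391 0.008 0.259] turn [-0.0004  0.     -0.0002]
```

```bash
python3 -m inch '[[[-0.05,-0.005,-0.025,0,0,0,-1],[-0.103,-0.008,-0.048,0,0,0,-1],[-0.157,-0.008,-0.07,0,0,0,-1],[-0.21,-0.008,-0.089,0,0,0,-1],[-0.264,-0.008,-0.107,0,0,0,-1],[-0.318,-0.008,-0.123,0,0,0,-1],[-0.374,-0.008,-0.138,0,0,0,-1],[-0.429,-0.008,-0.152,0,0,0,-1]]]'
python3 -m inch '[[[-0.05,0,-0.009,0,0,0,-1],[-0.1,0,-0.018,0,0,0,-1],[-0.16,0,-0.026,0,0,0,-1],[-0.21,0,-0.033,0,0,0,-1],[-0.27,0,-0.039,0,0,0,-1],[-0.32,0,-0.042,0,0,0,-1],[-0.37,0,-0.044,0,0,0,-1],[-0.413,0,-0.045,0,0,0,-1]]]'
python3 - <<'E'
from h import *
go(.5635,.1217,.2487,95.1)
im=optics.camera('scene');w=optics.camera('wrist')
cv2.imwrite('pics/f.png',np.hstack([cv2.resize(im[190:350,310:470],(400,400)),cv2.resize(w,(400,300))[:, :] if 0 else cv2.copyMakeBorder(cv2.resize(w,(400,300)),0,100,0,0,cv2.BORDER_CONSTANT)])[:,:,::-1])
E
```

```text
time: 16.45
tcp_pos: [0.5589, 0.1624, 0.2453]
tool_rot: [3.141, -0.0, 1.659]
wrist_force: [0.7, 0.6, -4.0]
width: 0.0274
grip_force: 44.4
time: 17.12
tcp_pos: [0.5626, 0.1212, 0.2498]
tool_rot: [3.141, -0.0, 1.659]
wrist_force: [0.7, 0.6, 2.2]
width: 0.0276
grip_force: 45.3
t 17.12 tcp [0.5626 0.1212 0.2498] rpy [179.95  -0.    95.06] F [0.7 0.6 2.2] w 0.0276 g 45.3
shift [0.004 0.009 0.011] turn [ 0.0003 -0.     -0.0002]
```

View pics/f.png

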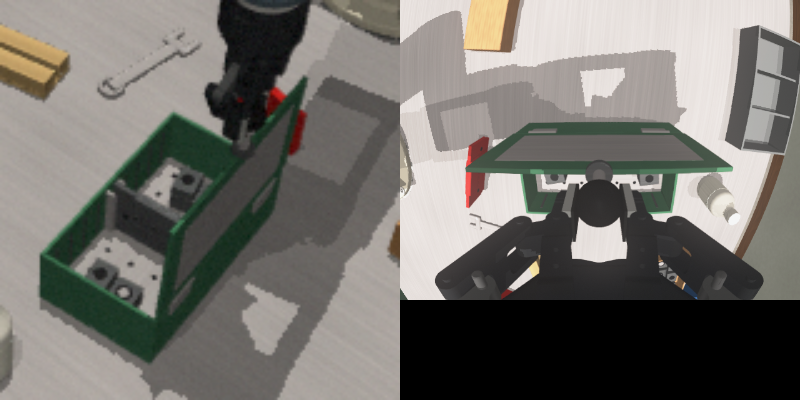

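The lid stands plumb with the knob gripped (left half, around (245,140)), and the divider is home. I hold briefly, then hand in.

```bash
python3 -m inch '[[[0,0,0,0,0,0,-1],[0,0,0,0,0,0,-1],[0,0,0,0,0,0,-1],[0,0,0,0,0,0,-1],[0,0,0,0,0,0,-1],[0,0,0,0,0,0,-1],[0,0,0,0,0,0,-1],[0,0,0,0,0,0,-1]]]'; python3 -c "
from workcell import robot
print(robot.close_job())"
```

```text
time: 17.88
tcp_pos: [0.5626, 0.1218, 0.2497]
tool_rot: [3.141, -0.0, 1.659]
wrist_force: [2.4, 0.8, 4.2]
width: 0.0279
grip_force: 45.5
the job is handed in; nothing more can be done
None
```

The divider is fully home in the case's slots and let go; the lid is held plumb upright by its knob with about 45 N. I handed the job in at about 18 s, and no verdict came back.

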